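# Clear the squaring jig and press a bearing bracket into its corner

## Robot

A 6-joint arm with a two-finger parallel gripper is mounted at the origin on the work surface. World frame = base frame: x ahead of the robot, y to its left, z up, the work surface at z = 0. Lengths are in mm, angles in rad, forces in N, time in s.
With the tool pointing down it reaches from about 275 to 750 mm from the base axis. Payload 10.2 kg.
Tool frame: the origin (TCP) lies on the front face of the gripper's body, between the roots of the fingers; the fingertips stand 73 mm ahead of it and the grasp point (between the pads) lies 54 mm ahead of it; z points along the fingers, y is the line along which they close (so a half turn about z gives the same grasp; the last joint's range is limited). The gripper opens to 85 mm and grips with 20 to 120 N. Pads are 22 mm wide; open, the fingers measure 114 mm over their backs; the gripper's body (76 mm by 85 mm) begins 54 mm behind the grasp point. The pads swing forward as they close: fully open they stand 13 mm farther back than shut.
Start: joints at [0.928, 0.313, 1.498, -0, 1.331, -0.223], TCP at [213.992, 479.416, 303.894] pointing down, gripper open.
Joint ranges: [-2.94, 2.94], [-0.97, 2.17], [0.19, 2.56], [-1.23, 4.37], [0.02, 3.11], [-2.88, 2.88]. Speed limits (rad/s): [2.39, 2.39, 3.01, 3.14, 3.14, 3.14].

## Interface

Orientations are given as a unit quaternion [w, x, y, z].
In Python, from rig import * gives the robot as it stands.
- The arm moves only by the tool step_arm, never from a script. Its argument "plan" is a list of rows, each an object with "offset": the shift along the tool's x, y, z in cm, a list of three; "rot": the turn, a rotation vector about the tool's x, y, z in degrees, a list of three; "gripper": the finger opening in cm, from 0 to 8.54. In form: [{"offset": [x, y, z], "rot": [wx, wy, wz], "gripper": gripper}, ...]. A call has 1 to 12 rows; each row is the pose to reach, as a shift and turn from the pose commanded when the call began, along the tool's axes at that moment; what a row does not reach only later rows make up. A row lasts 1/10 s, in which the tool goes at most 50 mm and 8.59 degrees, less where a joint would pass 70% of its speed; a pose out of reach is approached as far as the arm can. A call with a gripper value outside its range is refused whole. The fingers move at their own pace and stop on an object; "squeeze" is the grip in N (left out, the last holds). Time passes only in rows, so rows that repeat a pose let the fingers close. It gives the time, the measured TCP pose, the force, the opening and the grip force at its end, in the units of the state.
- sense(): the state, without advancing time (a new reading comes with each control period).
- capture(name): name is "scene" or "top" or "wrist"; returns a dict with "color" (420x560x3 uint8, red, green, blue), "depth" (420x560 float32, mm along the optical axis (not along the pixel's ray), 0 where there is no reading), "vertical_fov" (degrees; the focal length in pixels is half the picture's height over the tangent of half this angle, whatever the lens; pixels are square), "cx", "cy" (the principal point, pixels), "rvec" (rotation vector, rad) and "tvec" (3), from world to camera coordinates, as OpenCV has them; the wrist camera has in their place "mount" (4x4, takes a point from camera to tool coordinates, whose origin is the TCP and whose axes are the flange's). Camera axes: x right, y down, z forward; pixel columns grow to the right and rows downward; lengths in mm; the calibration is good to about 2 mm. A picture is of the moment at which its call begins: read the wrist's pose just before it.
- finish_job(): hands the job in; it is judged then, once.
The state is a dict: "time_s": time; "joints": joint angles; "dq": joint speeds; "tau": joint torques, N m; "eef_pos": TCP position; "ee_rot": TCP orientation; "force": force on the tool from outside, world axes, zero at the start; "wrist_torque": the same for the moment, N m; "grip_width": opening from 0.0 (shut) to 1.0 (fully open); "grip_force": force on a finger pad.
Only numpy, scipy, OpenCV 4.12 (cv2) and the standard library are available. Lean on these libraries where they do the work, as an engineer would, in place of code of your own. Each camera call takes 0.05 s, during which the arm holds its last target. There are 200 camera calls.

## Task

A deep socket has been left standing in the corner of the squaring jig: lift it out and leave it in the steel tray first. Then set the aluminium bearing bracket down on the jig plate with a long side of its foot along the long fence, and press it firmly into the corner, flush with both fences at once. Finish while still holding it pressed there with the fingers, and leave the other tools and parts where they are.

Things in the scene. Friction and masses are not known exactly. Their poses are not given: they have to be found in the camera images.
- fixture: Squaring jig, fixed to the bench: dark steel plate 150 (x) x 190 (y) x 12 mm thick with two raised steel fences. Origin at the centre of its underside, on the bench; axes along the plate's edges. The two fences meet at its +x +y corner; the other two sides are open. The jig stands at a different place and yaw each time and does not move.
- long_fence: Long fence of the jig: steel bar 16 (x) x 190 (y) x 22 mm tall standing on the plate along its +x edge, so its top is 34 mm above the bench. Origin at the centre of its underside; its inner face looks to -x, 8 mm from its origin. Axes parallel to the jig's.
- short_fence: Short fence of the jig: steel bar 96 (x) x 16 (y) x 22 mm tall standing on the plate along its +y edge, top 34 mm above the bench. Origin at the centre of its underside; its inner face looks to -y, 8 mm from its origin. An 8 mm relief gap is left between it and the long fence. Axes parallel to the jig's.
- corner (a point): Where the inner faces of the two fences would meet, at the height of the plate's upper side (12 mm above the bench); at (59, 79, 12) mm in the jig's frame, axes as the jig's. A bracket fully home has its origin 28 mm to -x and 40 mm to -y of this point. Friction is about 0.6: a hard push on the plate or on one fence keeps the bracket from sliding home on the other.
- bracket: Bearing bracket of bare aluminium, about 0.42 kg, loose and upright on the bench: a foot 56 (x) x 80 (y) x 28 mm tall with a centred upright rib 18 (x) x 60 (y) mm that rises from the foot's top to 68 mm above the underside, with a small dark bore in the rib. Origin at the centre of its underside. The rib can be gripped from above across its 18 mm (x); above the fences the fingers pass freely. It is the same turned half round.
- socket: Deep spark plug socket, plain steel cylinder 26 mm in diameter and 70 mm tall, about 0.16 kg, standing upright on the jig plate in the corner, at least 8 mm off the fences. Origin at the centre of its lower end, z along its axis.
- tray: Open steel tray, fixed to the bench, 160 (x) x 130 (y) x 30 mm tall outside, walls and floor 4 mm. Origin at the centre of its underside. It is empty.
- wrench: Bystander: steel open wrench 190 mm long lying on the bench nearer the robot than the jig. Leave alone.
- screwdriver: Bystander: screwdriver 200 mm long lying on the bench beyond the jig. Leave alone.
- hammer: Bystander: hammer 290 mm long lying on the bench at the far right. Leave alone.
- pliers: Bystander: pliers about 160 mm long, 14 mm high, lying on the near right of the bench. Leave alone.
- short_socket: Bystander: short socket, 27 mm in diameter and 32 mm tall, standing on the bench at the near left. Leave alone.
- nut: Bystander: steel hexagon nut 32 mm across, 14 mm high, lying on the jig plate near its corner opposite the fences. Leave alone.
- bearing_ring: Bystander: steel ring 72 mm across, 18 mm high, lying on the bench at the far left. Leave alone.
Mind the look-alikes: they are no part of the job. Leave any blue, brown or orange look-alike of the bracket alone.

How it is judged (in metres and radians):
On the way:
1. the deep socket has been left in the tray, let go and at rest (x of socket in the frame of tray between -0.08 and 0.08 m and y of socket in the frame of tray between -0.065 and 0.065 m and z of socket in the frame of tray between -0.005 and 0.035 m and contact force between socket and the fingers below 0.2 N and linear speed of socket below 0.05 m/s), for 0.2 s.
At the end, for the whole second after the job is handed in: Deep socket let go inside the tray. Bracket down on the jig plate (4 mm, tilt 0.07 rad), long sides parallel to the long fence (0.06 rad), origin 24-33 mm (x) and 36-46 mm (y) from the corner point, at rest, over 1.5 N on each fence, over 2 N from the fingers (all of step 1 and contact force between bracket and long_fence above 1.5 N and contact force between bracket and short_fence above 1.5 N and contact force between bracket and the fingers above 2 N and angle between the y axis of bracket and the y axis of fixture, either way round below 0.06 rad and angle between bracket's own z axis and vertical below 0.07 rad and linear speed of bracket below 0.02 m/s and x of bracket in the frame of corner between -0.033 and -0.024 m and y of bracket in the frame of corner between -0.046 and -0.036 m and z of bracket in the frame of corner between -0.004 and 0.004 m); the arm keeps its last pose, push and grip.
It fails at once if another tool or part is moved more than 30 mm (distance of any of wrench, screwdriver, hammer, pliers, short_socket, nut, bearing_ring from where it was at the start of the episode above 0.03 m).
It also fails if it takes over 67 s, if anything falls off the work surface, if the arm or the gripper's body presses on something with over 40 N, if the wrist force passes 120 N, or if a joint passes its speed limit or range.

## Working session

There is one attempt and no reset: what is moved stays moved. The work goes in short steps, Python scripts to look and compute and a tool call to move; the robot and the scene stay as the last step left them, time stands still between calls to the robot, and variables do not carry over. Pictures are saved under pics/ and viewed, at most 10 in all, crops included, and the job is handed in when it is done.

Besides the shell and the picture viewer there is one more tool, called after ">>>" by a JSON object that holds its "api" and its "payload", one argument or row to a line. step_arm: Moves the arm, as the interface text tells. Its arguments: {"type":"object","properties":{"plan":{"type":"array"},"squeeze":{"type":"number"}},"required":["plan"]}

```bash
mkdir -p pics; cat > h.py <<'E'
from rig import *
import numpy as np, cv2
from scipy.spatial.transform import Rotation as R
def cam(name):
    s=sense(); c=capture(name); h=c["color"].shape[0]
    c["f"]=h/2/np.tan(np.radians(c["vertical_fov"])/2)
    if name=="wrist":
        w,x,y,z=s["ee_rot"]; T=np.eye(4); T[:3,:3]=R.from_quat([x,y,z,w]).as_matrix(); T[:3,3]=s["eef_pos"]
        c["T"]=T@np.array(c["mount"])
    else:
        E=np.eye(4); E[:3,:3]=cv2.Rodrigues(np.array(c["rvec"],float))[0]; E[:3,3]=np.ravel(c["tvec"]); c["T"]=np.linalg.inv(E)
    return c
def cloud(c):
    v,u=np.indices(c["depth"].shape); d=c["depth"]
    P=np.stack([(u-c["cx"])/c["f"]*d,(v-c["cy"])/c["f"]*d,d],-1)
    return P@c["T"][:3,:3].T+c["T"][:3,3]
def ray(c,u,v,z):
    d=c["T"][:3,:3]@np.array([(u-c["cx"])/c["f"],(v-c["cy"])/c["f"],1]); o=c["T"][:3,3]
    return o+d*(z-o[2])/d[2]
def save(c,n): cv2.imwrite("pics/"+n+".png",c["color"][...,::-1])
E
python3 - <<'E'
from h import *
import pickle
for n in("top","scene"):
    c=cam(n); save(c,n+"0"); pickle.dump(c,open(n+"0.pkl","wb")); print(n,c["T"][:3,3],c["f"])
print(sense())
E
```

```text
top [ 433.88035505  -55.85504351 1156.40640316] 475.13284724191266
scene [908.23199812 556.32116992 892.84828354] 491.3449979517498
{'time_s': 0.1, 'joints': array([ 9.27609126e-01,  3.13395666e-01,  1.49831872e+00, -3.19825758e-06,
        1.33095743e+00, -2.23403023e-01]), 'dq': array([-0.00093038, -0.00102631, -0.0022022 , -0.00022468,  0.00020531,
       -0.00178527]), 'tau': array([ 3.29701834e-03, -4.12896466e+01, -2.60140747e+01, -8.94516256e-05,
        2.98377679e-03,  7.25853579e-05]), 'eef_pos': array([213.90583167, 479.30793106, 303.40737608]), 'ee_rot': array([-2.25140905e-04,  2.08353955e-01,  9.78053341e-01, -4.90369045e-04]), 'force': array([ 0.07302258, -0.2396675 , -1.28597434]), 'wrist_torque': array([ 0.03470127,  0.01356012, -0.02353529]), 'grip_force': 0.0, 'grip_width': 0.9959065767451479}
```

View pics/top0.png

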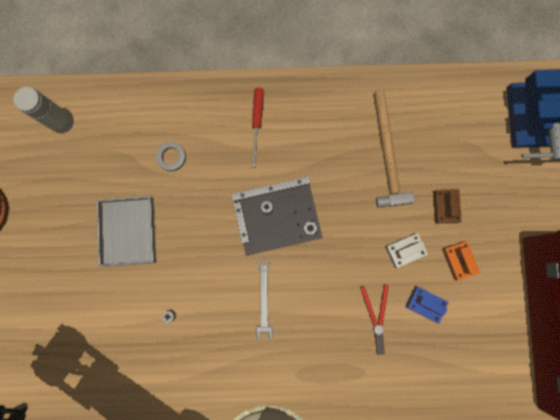

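View pics/scene0.png

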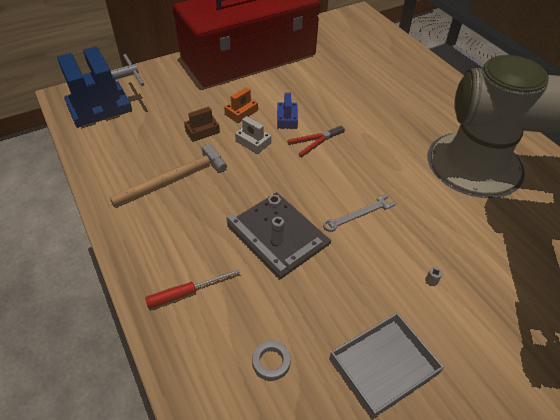

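The top view shows the jig at about (278,215), with its fences on the upper and left edges. The deep socket's top is at (267,207), the nut is on the jig plate at (310,228), and the tray is at (127,232). There are four bracket shapes: brown (447,206), orange (461,260), blue (427,304) and bare grey (407,250). The grey one fits "bare aluminium", so I'll confirm it in a crop while measuring.

```bash
python3 - <<'E'
from h import *
import pickle
c=pickle.load(open("top0.pkl","rb")); P=cloud(c)
cr=cv2.resize(c["color"][180:330,350:490],None,fx=4,fy=4,interpolation=cv2.INTER_CUBIC); cv2.imwrite("pics/crop.png",cr[...,::-1])
def box(u0,u1,v0,v1,lo,hi,n):
    Q=P[v0:v1,u0:u1].reshape(-1,3); Q=Q[(Q[:,2]>lo)&(Q[:,2]<hi)]
    r=cv2.minAreaRect(Q[:,:2].astype(np.float32)); print(n,len(Q),"med",np.median(Q,0).round(1),"rect",np.round(r[0],1),np.round(r[1],1),round(r[2],2)); return Q
box(225,330,170,262,8,17,"plate")
Q=box(225,330,170,262,27,40,"fences")
box(225,330,170,262,70,95,"socket")
box(90,165,190,275,20,40,"traywalls")
box(385,430,230,270,20,75,"bracket")
box(385,430,230,270,20,34,"foot")
box(385,430,230,270,58,75,"rib")
# rims by rays: jig outline by colour/height
for n,(u,v) in dict(fenceTL=(233,194),TR=(308,178)).items(): print(n,ray(c,u,v,34))
E
```

```text
plate 3660 med [556.2 -44.4  12. ] rect [545.5 -41.5] [158.5 189.8] 11.35
fences 863 med [618.5  16.   33.6] rect [572.3 -35.6] [134.9 189.8] 11.29
socket 101 med [579.1 -14.2  81.6] rect [579.1 -14. ] [23.2 23.5] 89.24
traywalls 587 med [540.8 335.6  28.4] rect [538.3 327.7] [160.3 132.1] 2.81
bracket 822 med [ 473.1 -339.4   29.3] rect [ 473.8 -343.6] [56.  80.8] 21.66
foot 569 med [ 471.5 -339.    28. ] rect [ 473.8 -343.6] [56.  80.8] 21.66
rib 220 med [ 473.4 -341.8   67.8] rect [ 473.7 -343. ] [18.5 59.8] 22.49
fenceTL [619.16463305  66.078619    34.        ]
TR [ 653.03501551 -114.58624835   34.        ]
```

View pics/crop.png

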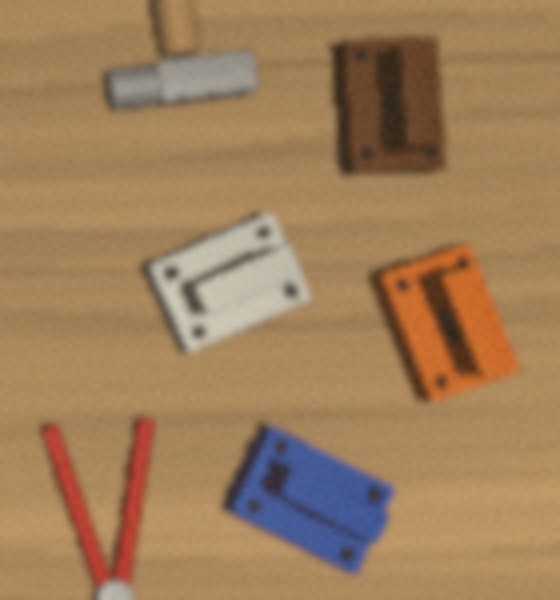

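The bare grey bracket at crop (230,282) is the right one: it has light metal, a centred rib and dark holes. The brown (390,105), orange (447,322) and blue (310,500) ones are look-alikes. Next I compute the move to the socket.

```bash
cat >> h.py <<'E'
def to(p,yaw=None):
    "offset cm in tool axes and rot deg to reach TCP p with tool y at world yaw deg (mod 180), pointing down"
    s=sense(); w,x,y,z=s["ee_rot"]; M=R.from_quat([x,y,z,w]); o=M.inv().apply(np.array(p)-s["eef_pos"])/10
    m=M.as_matrix(); rv=np.zeros(3)
    if yaw is not None:
        cur=np.array([m[0,1],m[1,1]]); a=np.degrees(np.arctan2(cur[1],cur[0])); d=(yaw-a+90)%180-90
        yy=np.radians(a+d); Y=np.array([np.cos(yy),np.sin(yy),0]); Z=np.array([0,0,-1.]); X=np.cross(Y,Z)
        rv=np.degrees((M.inv()*R.from_matrix(np.stack([X,Y,Z],1))).as_rotvec())
    print("off",o.round(2),"rot",rv.round(1),"j6",s["joints"][5].round(2)); return o,rv
E
python3 - <<'E'
from h import *
import pickle
c=pickle.load(open("top0.pkl","rb")); P=cloud(c)
to([579,-14,220],66)
a=np.radians(11.3); ex=np.array([np.cos(a),np.sin(a)]); ey=np.array([-ex[1],ex[0]])
Q=P[165:265,220:335].reshape(-1,3); Q=Q[(Q[:,2]>31)&(Q[:,2]<37)]; x=Q[:,:2]@ex; y=Q[:,:2]@ey
print("x max",np.percentile(x,[98,99.5,100]),"y",np.percentile(y,[0,.5,99.5,100]))
xm=np.percentile(x,99.5);ym=np.percentile(y,99.5)
lf=(y<ym-30); print("inner x",np.percentile(x[lf&(x>xm-30)],[0,1,3])); sf=x<xm-35; print("inner y",np.percentile(y[sf&(y>ym-30)],[0,1,3]))
E
```

```text
off [-53.45 -30.16   8.36] rot [-0.1 -0.  -0.1] j6 -0.22
x max [620.61516525 621.17682136 621.68266565] y [-241.14542428 -239.98910365  -52.52818467  -52.10611076]
inner x [604.2851039  605.13487295 605.47001598]
inner y [-68.76255171 -68.5116423  -68.10132706]
```

>>> {"api": "step_arm", "payload": {
  "plan": [
    {"offset": [-53.45, -30.16, 8.4], "rot": [0, 0, 0], "gripper": 6},
    {"offset": [-53.45, -30.16, 8.4], "rot": [0, 0, 0], "gripper": 6},
    {"offset": [-53.45, -30.16, 8.4], "rot": [0, 0, 0], "gripper": 6},
    {"offset": [-53.45, -30.16, 8.4], "rot": [0, 0, 0], "gripper": 6},
    {"offset": [-53.45, -30.16, 8.4], "rot": [0, 0, 0], "gripper": 6},
    {"offset": [-53.45, -30.16, 8.4], "rot": [0, 0, 0], "gripper": 6},
    {"offset": [-53.45, -30.16, 8.4], "rot": [0, 0, 0], "gripper": 6},
    {"offset": [-53.45, -30.16, 8.4], "rot": [0, 0, 0], "gripper": 6},
    {"offset": [-53.45, -30.16, 8.4], "rot": [0, 0, 0], "gripper": 6},
    {"offset": [-53.45, -30.16, 8.4], "rot": [0, 0, 0], "gripper": 6},
    {"offset": [-53.45, -30.16, 8.4], "rot": [0, 0, 0], "gripper": 6},
    {"offset": [-53.45, -30.16, 8.4], "rot": [0, 0, 0], "gripper": 6}
  ],
  "squeeze": 40
}}

```text
time_s: 1.3
eef_pos: [568.5, -0.3, 221.9]
ee_rot: [-0.0, 0.209, 0.978, 0.0]
force: [0.3, 0.6, 0.6]
grip_width: 0.705
grip_force: 0.0
```

>>> {"api": "step_arm", "payload": {
  "plan": [
    {"offset": [0, 0, 0], "rot": [0, 0, 0], "gripper": 6}
  ]
}}

```text
time_s: 1.4
eef_pos: [569.5, -2.9, 220.7]
ee_rot: [-0.001, 0.211, 0.978, -0.0]
force: [-0.6, 0.5, 0.1]
grip_width: 0.704
grip_force: 0.0
```

```bash
python3 - <<'E'
from h import *
to([579,-14,114],66)
E
```

```text
off [-1.34 -0.61 10.67] rot [-0.1 -0.1 -0.3] j6 -1.36
```

Centre above the socket first, then descend and grip.

>>> {"api": "step_arm", "payload": {
  "plan": [
    {"offset": [-1.3, -0.6, 1], "rot": [0, 0, 0], "gripper": 6},
    {"offset": [-1.3, -0.6, 4], "rot": [0, 0, 0], "gripper": 6},
    {"offset": [-1.3, -0.6, 7.5], "rot": [0, 0, 0], "gripper": 6},
    {"offset": [-1.3, -0.6, 10.7], "rot": [0, 0, 0], "gripper": 6},
    {"offset": [-1.3, -0.6, 10.7], "rot": [0, 0, 0], "gripper": 6},
    {"offset": [-1.3, -0.6, 10.7], "rot": [0, 0, 0], "gripper": 1},
    {"offset": [-1.3, -0.6, 10.7], "rot": [0, 0, 0], "gripper": 1},
    {"offset": [-1.3, -0.6, 10.7], "rot": [0, 0, 0], "gripper": 1},
    {"offset": [-1.3, -0.6, 10.7], "rot": [0, 0, 0], "gripper": 1},
    {"offset": [-1.3, -0.6, 10.7], "rot": [0, 0, 0], "gripper": 1},
    {"offset": [-1.3, -0.6, 10.7], "rot": [0, 0, 0], "gripper": 1},
    {"offset": [-1.3, -0.6, 10.7], "rot": [0, 0, 0], "gripper": 1}
  ]
}}

```text
time_s: 2.6
eef_pos: [577.9, -9.2, 117.6]
ee_rot: [0.002, 0.208, 0.978, 0.0]
force: [-1.2, 0.2, 6.8]
grip_width: 0.283
grip_force: 39.0
```

>>> {"api": "step_arm", "payload": {
  "plan": [
    {"offset": [0, 0, -3], "rot": [0, 0, 0], "gripper": 1},
    {"offset": [0, 0, -6], "rot": [0, 0, 0], "gripper": 1},
    {"offset": [0, 0, -9], "rot": [0, 0, 0], "gripper": 1},
    {"offset": [0, 0, -10], "rot": [0, 0, 0], "gripper": 1},
    {"offset": [0, 0, -10], "rot": [0, 0, 0], "gripper": 1}
  ]
}}

```text
time_s: 3.1
eef_pos: [577.4, -9.2, 216.8]
ee_rot: [0.001, 0.208, 0.978, 0.0]
force: [-0.6, 0.3, -2.5]
grip_width: 0.282
grip_force: 39.4
```

```bash
python3 - <<'E'
from h import *
s=sense(); print(s["eef_pos"],s["grip_width"],s["force"])
to([538,328,218])
E
```

```text
[577.41756188  -9.15986146 216.77138165] 0.28170252520752065 [-0.55782236  0.26637097 -2.50257044]
off [17.34 29.18 -0.15] rot [0. 0. 0.] j6 -1.37
```

>>> {"api": "step_arm", "payload": {
  "plan": [
    {"offset": [2.17, 3.65, 0], "rot": [0, 0, 0], "gripper": 1},
    {"offset": [4.34, 7.3, 0], "rot": [0, 0, 0], "gripper": 1},
    {"offset": [6.5, 10.95, 0], "rot": [0, 0, 0], "gripper": 1},
    {"offset": [8.67, 14.6, 0], "rot": [0, 0, 0], "gripper": 1},
    {"offset": [10.84, 18.24, 0], "rot": [0, 0, 0], "gripper": 1},
    {"offset": [13, 21.9, 0], "rot": [0, 0, 0], "gripper": 1},
    {"offset": [15.2, 25.5, 0], "rot": [0, 0, 0], "gripper": 1},
    {"offset": [17.3, 29.2, 0], "rot": [0, 0, 0], "gripper": 1},
    {"offset": [17.3, 29.2, 0], "rot": [0, 0, 0], "gripper": 1},
    {"offset": [17.3, 29.2, 0], "rot": [0, 0, 0], "gripper": 1},
    {"offset": [17.3, 29.2, 0], "rot": [0, 0, 0], "gripper": 1}
  ]
}}

```text
time_s: 4.2
eef_pos: [538.2, 327.0, 214.4]
ee_rot: [-0.001, 0.209, 0.978, -0.001]
force: [-0.2, -0.3, -2.4]
grip_width: 0.283
grip_force: 39.8
```

```bash
python3 - <<'E'
from h import *
s=sense(); print(s["eef_pos"],s["grip_width"],s["force"])
to([538,328,110])
E
```

```text
[538.17529009 327.00796555 214.35331543] 0.28324139565017775 [-0.18043161 -0.26919874 -2.35457141]
off [ 0.04  0.1  10.44] rot [0. 0. 0.] j6 -0.79
```

>>> {"api": "step_arm", "payload": {
  "plan": [
    {"offset": [0, 0, 3], "rot": [0, 0, 0], "gripper": 1},
    {"offset": [0, 0, 6], "rot": [0, 0, 0], "gripper": 1},
    {"offset": [0, 0, 8.5], "rot": [0, 0, 0], "gripper": 1},
    {"offset": [0, 0, 9.7], "rot": [0, 0, 0], "gripper": 1},
    {"offset": [0, 0, 10.1], "rot": [0, 0, 0], "gripper": 1},
    {"offset": [0, 0, 10.3], "rot": [0, 0, 0], "gripper": 1},
    {"offset": [0, 0, 10.4], "rot": [0, 0, 0], "gripper": 1},
    {"offset": [0, 0, 10.4], "rot": [0, 0, 0], "gripper": 1}
  ]
}}

```text
time_s: 5.0
eef_pos: [538.5, 328.1, 112.5]
ee_rot: [0.001, 0.208, 0.978, 0.0]
force: [-1.0, -0.2, -0.6]
grip_width: 0.277
grip_force: 39.8
```

>>> {"api": "step_arm", "payload": {
  "plan": [
    {"offset": [0, 0, 0], "rot": [0, 0, 0], "gripper": 3},
    {"offset": [0, 0, 0], "rot": [0, 0, 0], "gripper": 4},
    {"offset": [0, 0, 0], "rot": [0, 0, 0], "gripper": 5},
    {"offset": [0, 0, 0], "rot": [0, 0, 0], "gripper": 5.5},
    {"offset": [0, 0, 0], "rot": [0, 0, 0], "gripper": 5.5},
    {"offset": [0, 0, -2], "rot": [0, 0, 0], "gripper": 5.5},
    {"offset": [0, 0, -5], "rot": [0, 0, 0], "gripper": 5.5},
    {"offset": [0, 0, -9], "rot": [0, 0, 0], "gripper": 5.5},
    {"offset": [0, 0, -12], "rot": [0, 0, 0], "gripper": 5.5},
    {"offset": [0, 0, -12], "rot": [0, 0, 0], "gripper": 5.5}
  ]
}}

```text
time_s: 6.0
eef_pos: [539.2, 328.5, 236.4]
ee_rot: [0.003, 0.208, 0.978, 0.002]
force: [-0.5, -0.3, 0.0]
grip_width: 0.646
grip_force: 0.0
```

```bash
python3 - <<'E'
from h import *
c=cam("top"); P=cloud(c).reshape(-1,3)
Q=P[(abs(P[:,0]-538)<70)&(abs(P[:,1]-328)<55)&(P[:,2]>60)&(P[:,2]<90)]
print(len(Q),np.median(Q,0) if len(Q) else 0)
s=sense(); print(s["eef_pos"])
to([474,-343.5,230],22)
c=cam("wrist"); save(c,"w1")
E
```

```text
71 [543.10741357 317.34798917  72.07249197]
[538.58096417 328.20021312 233.47196798]
off [-21.47 -63.97   0.23] rot [ 0.2  0.1 44. ] j6 -0.79
```

View pics/w1.png

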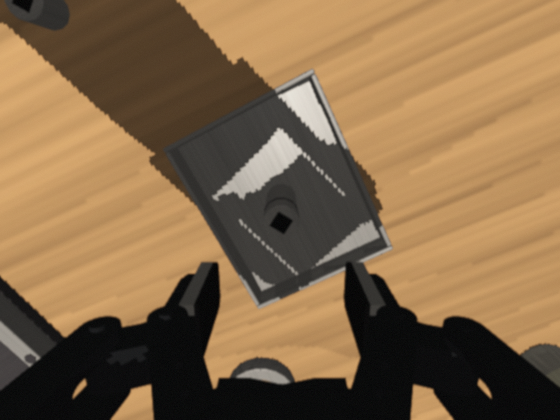

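The wrist view shows the deep socket standing freely inside the tray at (282,212). Now over to the bracket.

>>> {"api": "step_arm", "payload": {
  "plan": [
    {"offset": [-21.5, -64, 0.2], "rot": [0, 0, 44], "gripper": 5},
    {"offset": [-21.5, -64, 0.2], "rot": [0, 0, 44], "gripper": 5},
    {"offset": [-21.5, -64, 0.2], "rot": [0, 0, 44], "gripper": 5},
    {"offset": [-21.5, -64, 0.2], "rot": [0, 0, 44], "gripper": 5},
    {"offset": [-21.5, -64, 0.2], "rot": [0, 0, 44], "gripper": 5},
    {"offset": [-21.5, -64, 0.2], "rot": [0, 0, 44], "gripper": 5},
    {"offset": [-21.5, -64, 0.2], "rot": [0, 0, 44], "gripper": 5},
    {"offset": [-21.5, -64, 0.2], "rot": [0, 0, 44], "gripper": 5},
    {"offset": [-21.5, -64, 0.2], "rot": [0, 0, 44], "gripper": 5},
    {"offset": [-21.5, -64, 0.2], "rot": [0, 0, 44], "gripper": 5},
    {"offset": [-21.5, -64, 0.2], "rot": [0, 0, 44], "gripper": 5},
    {"offset": [-21.5, -64, 0.2], "rot": [0, 0, 44], "gripper": 5}
  ]
}}

```text
time_s: 7.3
eef_pos: [479.8, -271.0, 228.2]
ee_rot: [-0.001, 0.56, 0.829, 0.0]
force: [0.6, -0.3, 0.4]
grip_width: 0.587
grip_force: 0.0
```

>>> {"api": "step_arm", "payload": {
  "plan": [
    {"offset": [0, 0, 0], "rot": [0, 0, 0], "gripper": 5},
    {"offset": [0, 0, 0], "rot": [0, 0, 0], "gripper": 5}
  ]
}}

```text
time_s: 7.5
eef_pos: [480.2, -269.7, 228.1]
ee_rot: [-0.002, 0.56, 0.828, 0.0]
force: [-0.6, 0.4, 0.1]
grip_width: 0.584
grip_force: 0.0
```

```bash
python3 - <<'E'
from h import *
s=sense(); print(s["eef_pos"],s["joints"].round(2))
to([474,-343.5,150],22); to([474,-343.5,107],22)
E
```

```text
[ 480.15887602 -269.6791807   228.09122579] [-0.72  0.44  1.52  0.    1.18 -1.11]
off [-6.65 -3.31  7.79] rot [-0.1 -0.2 -0.2] j6 -1.11
off [-6.66 -3.3  12.09] rot [-0.1 -0.2 -0.2] j6 -1.11
```

>>> {"api": "step_arm", "payload": {
  "plan": [
    {"offset": [-3.3, -1.6, 1], "rot": [0, 0, 0], "gripper": 5},
    {"offset": [-6.6, -3.3, 3], "rot": [0, 0, 0], "gripper": 5},
    {"offset": [-6.6, -3.3, 4], "rot": [0, 0, 0], "gripper": 5},
    {"offset": [-6.6, -3.3, 4], "rot": [0, 0, 0], "gripper": 5}
  ]
}}

```text
time_s: 7.9
eef_pos: [474.6, -341.2, 187.5]
ee_rot: [-0.002, 0.559, 0.829, 0.001]
force: [-0.1, 0.2, 0.6]
grip_width: 0.582
grip_force: 0.0
```

```bash
python3 - <<'E'
from h import *
s=sense(); print(s["eef_pos"])
c=cam("wrist"); P=cloud(c).reshape(-1,3)
B=P[(np.hypot(P[:,0]-474,P[:,1]+343)<50)]
for lo,hi in((20,34),(60,74)):
    Q=B[(B[:,2]>lo)&(B[:,2]<hi)]
    if len(Q): r=cv2.minAreaRect(Q[:,:2].astype(np.float32)); print(len(Q),np.median(Q,0).round(1),np.round(r[0],1),np.round(r[1],1),r[2])
to([474,-343.5,107],22)
E
```

```text
[ 474.58737979 -341.22687115  187.51294432]
6122 [ 469.1 -334.6   27.8] [ 474.  -341.9] [56.4 80. ] 21.720657348632812
3027 [ 473.1 -339.4   67.8] [ 474. -342.] [18.  60.5] 21.92642593383789
off [-0.2  -0.18  8.19] rot [-0.  -0.1  0. ] j6 -1.21
```

>>> {"api": "step_arm", "payload": {
  "plan": [
    {"offset": [-0.1, -0.1, 3], "rot": [0, 0, 0], "gripper": 5},
    {"offset": [-0.1, -0.1, 6], "rot": [0, 0, 0], "gripper": 5},
    {"offset": [-0.1, -0.1, 8.1], "rot": [0, 0, 0], "gripper": 5},
    {"offset": [-0.1, -0.1, 8.1], "rot": [0, 0, 0], "gripper": 5},
    {"offset": [-0.1, -0.1, 8.1], "rot": [0, 0, 0], "gripper": 0.8},
    {"offset": [-0.1, -0.1, 8.1], "rot": [0, 0, 0], "gripper": 0.8},
    {"offset": [-0.1, -0.1, 8.1], "rot": [0, 0, 0], "gripper": 0.8},
    {"offset": [-0.1, -0.1, 8.1], "rot": [0, 0, 0], "gripper": 0.8},
    {"offset": [-0.1, -0.1, 8.1], "rot": [0, 0, 0], "gripper": 0.8},
    {"offset": [-0.1, -0.1, 8.1], "rot": [0, 0, 0], "gripper": 0.8},
    {"offset": [-0.1, -0.1, 8.1], "rot": [0, 0, 0], "gripper": 0.8}
  ],
  "squeeze": 60
}}

```text
time_s: 9.05
eef_pos: [475.0, -344.3, 110.7]
ee_rot: [0.002, 0.559, 0.829, -0.0]
force: [0.1, 1.9, 7.6]
grip_width: 0.202
grip_force: 60.1
```

```bash
python3 - <<'E'
from h import *
s=sense(); print(s["eef_pos"],s["force"],s["grip_width"],s["grip_force"])
to([474,-342,107],22)
E
```

```text
[ 475.02633937 -344.32070156  110.73966381] [0.05306763 1.9309766  7.58869836] 0.20173248466237428 60.067039132118225
off [ 0.25 -0.01  0.37] rot [ 0.1  0.2 -0. ] j6 -1.21
```

>>> {"api": "step_arm", "payload": {
  "plan": [
    {"offset": [0, 0, -3], "rot": [0, 0, 0], "gripper": 0.8},
    {"offset": [0, 0, -6], "rot": [0, 0, 0], "gripper": 0.8},
    {"offset": [0, 0, -9], "rot": [0, 0, 0], "gripper": 0.8},
    {"offset": [0, 0, -10], "rot": [0, 0, 0], "gripper": 0.8},
    {"offset": [0, 0, -10], "rot": [0, 0, 0], "gripper": 0.8},
    {"offset": [0, 0, -10], "rot": [0, 0, 0], "gripper": 0.8}
  ]
}}

```text
time_s: 9.65
eef_pos: [473.9, -343.6, 207.2]
ee_rot: [-0.001, 0.56, 0.829, 0.0]
force: [-0.5, 0.3, -4.4]
grip_width: 0.196
grip_force: 60.1
```

```bash
python3 - <<'E'
from h import *
s=sense(); print(s["eef_pos"],s["force"],s["grip_width"],s["grip_force"])
# stand off 14 mm (x) and 14 mm (y) from home, jig yaw 11.3
a=np.radians(11.3); ex=np.array([np.cos(a),np.sin(a)]); ey=np.array([-ex[1],ex[0]])
p=np.array([587.3,6.8])-14*ex-14*ey+[1,-2]; print(p)
to([*p,200],11.3)
E
```

```text
[ 473.92286032 -343.62552169  207.21008819] [-0.47116539  0.32942459 -4.44702662] 0.19648864673420333 60.10254621505737
[577.3146408  -11.67185124]
off [26.92 22.    0.77] rot [-0.1 -0.1 10.6] j6 -1.21
```

>>> {"api": "step_arm", "payload": {
  "plan": [
    {"offset": [3, 2.44, 0], "rot": [0, 0, 1.2], "gripper": 0.8},
    {"offset": [6, 4.9, 0], "rot": [0, 0, 2.4], "gripper": 0.8},
    {"offset": [9, 7.3, 0], "rot": [0, 0, 3.6], "gripper": 0.8},
    {"offset": [12, 9.8, 0], "rot": [0, 0, 4.8], "gripper": 0.8},
    {"offset": [15, 12.2, 0], "rot": [0, 0, 6], "gripper": 0.8},
    {"offset": [18, 14.7, 0], "rot": [0, 0, 7.2], "gripper": 0.8},
    {"offset": [21, 17.1, 0], "rot": [0, 0, 8.4], "gripper": 0.8},
    {"offset": [24, 19.6, 0], "rot": [0, 0, 9.6], "gripper": 0.8},
    {"offset": [26.9, 22, 0], "rot": [0, 0, 10.6], "gripper": 0.8},
    {"offset": [26.9, 22, 0], "rot": [0, 0, 10.6], "gripper": 0.8},
    {"offset": [26.9, 22, 0], "rot": [0, 0, 10.6], "gripper": 0.8},
    {"offset": [26.9, 22, 0], "rot": [0, 0, 10.6], "gripper": 0.8}
  ]
}}

```text
time_s: 10.85
eef_pos: [577.4, -13.1, 207.7]
ee_rot: [-0.001, 0.634, 0.773, -0.001]
force: [0.9, -0.4, -4.1]
grip_width: 0.197
grip_force: 60.3
```

```bash
cat > j.py <<'E'
from h import *
a=np.radians(11.3); ex=np.array([np.cos(a),np.sin(a)]); ey=np.array([-ex[1],ex[0]]); K=605.2*ex-68.4*ey
def look(name="top",zs=(60,100)):
    c=cam(name); P=cloud(c).reshape(-1,3)
    s=sense(); e=s["eef_pos"]; w,x,y,z=s["ee_rot"]; m=R.from_quat([x,y,z,w]).as_matrix()
    d=e[:2]-K; f=s["force"]
    print("t",s["time_s"],"tcp jig",(d@ex).round(1),(d@ey).round(1),"z",e[2].round(1),"yaw",np.degrees(np.arctan2(m[1,1],m[0,1])).round(2),"F jig",(f[:2]@ex).round(1),(f[:2]@ey).round(1),f[2].round(1),"gf",round(s["grip_force"],1))
    return c,P
E
python3 - <<'E'
from j import *
c,P=look("wrist"); D=P[:,:2]-K; x=D@ex; y=D@ey
print("zhist",np.histogram(P[:,2],bins=[5,18,30,38,60,85,115,125,140,160,175])[0])
z=P[:,2]
save(c,"w2")
# fence lines from close by
lf=(z>31)&(z<37)&(abs(x-8)<15)&(y>-150)&(y<0); print("long fence x",lf.sum(),np.percentile(x[lf],[1,99]).round(1) if lf.any() else 0)
sf=(z>31)&(z<37)&(abs(y-8)<15)&(x<-15); print("short fence y",sf.sum(),np.percentile(y[sf],[1,99]).round(1) if sf.any() else 0)
E
```

```text
t 10.9 tcp jig -41.5 -57.8 z 208.0 yaw 11.28 F jig -0.4 -0.4 -3.9 gf 60.3
zhist [19750   890  7576     0     0   737  4899  3279  1953  8783]
long fence x 3464 [ 1.  16.8]
short fence y 3146 [ 2. 17.]
```

View pics/w2.png

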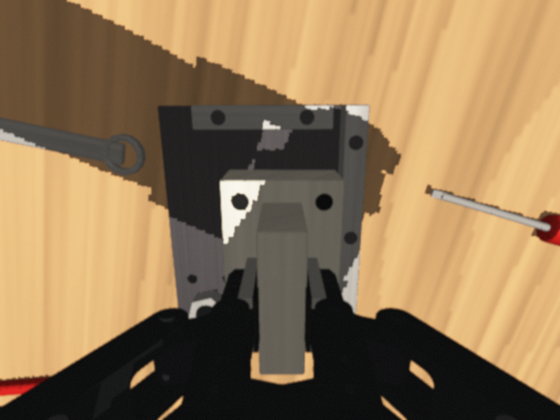

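The bracket is held square over the jig. Its foot is at (282,205) and both fences are in view: short at (262,118), long at (352,190). Descending.

>>> {"api": "step_arm", "payload": {
  "plan": [
    {"offset": [0, 0, 2.5], "rot": [0, 0, 0], "gripper": 0.8},
    {"offset": [0, 0, 5], "rot": [0, 0, 0], "gripper": 0.8},
    {"offset": [0, 0, 7], "rot": [0, 0, 0], "gripper": 0.8},
    {"offset": [0, 0, 8], "rot": [0, 0, 0], "gripper": 0.8},
    {"offset": [0, 0, 8.2], "rot": [0, 0, 0], "gripper": 0.8},
    {"offset": [0, 0, 8.4], "rot": [0, 0, 0], "gripper": 0.8},
    {"offset": [0, 0, 8.5], "rot": [0, 0, 0], "gripper": 0.8},
    {"offset": [0, 0, 8.5], "rot": [0, 0, 0], "gripper": 0.8}
  ]
}}

```text
time_s: 11.7
eef_pos: [578.1, -12.5, 124.4]
ee_rot: [0.0, 0.634, 0.774, 0.0]
force: [-0.1, -0.9, -5.3]
grip_width: 0.198
grip_force: 60.1
```

```bash
python3 -c "
from j import *
look()"
```

```text
t 11.75 tcp jig -40.8 -57.1 z 124.4 yaw 11.35 F jig -0.3 0.3 -4.9 gf 60.1
```

>>> {"api": "step_arm", "payload": {
  "plan": [
    {"offset": [0, 0, 0.1], "rot": [0, 0, 0], "gripper": 0.8},
    {"offset": [0, 0, 0.2], "rot": [0, 0, 0], "gripper": 0.8},
    {"offset": [0, 0, 0.2], "rot": [0, 0, 0], "gripper": 0.8}
  ]
}}

```text
time_s: 12.05
eef_pos: [578.0, -12.3, 122.7]
ee_rot: [0.0, 0.634, 0.774, 0.0]
force: [-3.5, 1.5, 4.9]
grip_width: 0.202
grip_force: 61.5
```

>>> {"api": "step_arm", "payload": {
  "plan": [
    {"offset": [0, 0, 0.1], "rot": [0, 0, 0], "gripper": 0.8},
    {"offset": [0, 0, 0.1], "rot": [0, 0, 0], "gripper": 0.8}
  ]
}}

```text
time_s: 12.25
eef_pos: [578.0, -12.2, 122.7]
ee_rot: [0.0, 0.634, 0.774, 0.0]
force: [-7.5, 2.1, 14.4]
grip_width: 0.205
grip_force: 63.0
```

```bash
python3 -c "
from j import *
look()"
```

```text
t 12.3 tcp jig -40.8 -56.9 z 122.7 yaw 11.37 F jig -7.1 3.0 14.2 gf 63.0
```

>>> {"api": "step_arm", "payload": {
  "plan": [
    {"offset": [0, 0, -0.13], "rot": [0, 0, 0], "gripper": 0.8},
    {"offset": [0.3, 0.3, -0.13], "rot": [0, 0, 0], "gripper": 0.8},
    {"offset": [0.6, 0.6, -0.13], "rot": [0, 0, 0], "gripper": 0.8},
    {"offset": [0.9, 0.9, -0.13], "rot": [0, 0, 0], "gripper": 0.8},
    {"offset": [1.2, 1.1, -0.13], "rot": [0, 0, 0], "gripper": 0.8},
    {"offset": [1.2, 1.1, -0.13], "rot": [0, 0, 0], "gripper": 0.8}
  ]
}}

```text
time_s: 12.9
eef_pos: [587.0, 1.4, 122.7]
ee_rot: [0.001, 0.634, 0.774, 0.0]
force: [0.8, -1.3, 5.3]
grip_width: 0.201
grip_force: 61.6
```

```bash
python3 -c "
from j import *
look()"
```

```text
t 12.95 tcp jig -29.3 -45.2 z 122.7 yaw 11.36 F jig 0.8 -2.3 4.4 gf 61.6
```

Now creep onto the long fence (tool y).

>>> {"api": "step_arm", "payload": {
  "plan": [
    {"offset": [0, 0.1, 0], "rot": [0, 0, 0], "gripper": 0.8},
    {"offset": [0, 0.2, 0], "rot": [0, 0, 0], "gripper": 0.8},
    {"offset": [0, 0.2, 0], "rot": [0, 0, 0], "gripper": 0.8}
  ]
}}

```text
time_s: 13.25
eef_pos: [587.7, 1.6, 122.8]
ee_rot: [-0.0, 0.634, 0.774, -0.001]
force: [-8.1, -2.9, 11.0]
grip_width: 0.197
grip_force: 62.7
```

```bash
python3 -c "
from j import *
look()"
```

```text
t 13.3 tcp jig -28.6 -45.2 z 122.8 yaw 11.36 F jig -8.4 -2.2 11.8 gf 62.7
```

>>> {"api": "step_arm", "payload": {
  "plan": [
    {"offset": [0, -0.05, -0.06], "rot": [0, 0, 0], "gripper": 0.8},
    {"offset": [0.15, -0.05, -0.06], "rot": [0, 0, 0], "gripper": 0.8},
    {"offset": [0.3, -0.05, -0.06], "rot": [0, 0, 0], "gripper": 0.8},
    {"offset": [0.4, -0.05, -0.06], "rot": [0, 0, 0], "gripper": 0.8},
    {"offset": [0.4, -0.05, -0.06], "rot": [0, 0, 0], "gripper": 0.8}
  ]
}}

```text
time_s: 13.8
eef_pos: [587.2, 6.0, 122.8]
ee_rot: [0.0, 0.634, 0.774, 0.0]
force: [0.7, -2.5, 2.2]
grip_width: 0.199
grip_force: 61.2
```

```bash
python3 -c "
from j import *
look()"
```

```text
t 13.85 tcp jig -28.2 -40.8 z 122.7 yaw 11.35 F jig 2.2 -2.9 1.8 gf 61.2
```

>>> {"api": "step_arm", "payload": {
  "plan": [
    {"offset": [0.1, 0, 0], "rot": [0, 0, 0], "gripper": 0.8},
    {"offset": [0.2, 0, 0], "rot": [0, 0, 0], "gripper": 0.8},
    {"offset": [0.25, 0, 0], "rot": [0, 0, 0], "gripper": 0.8},
    {"offset": [0.25, 0, 0], "rot": [0, 0, 0], "gripper": 0.8}
  ]
}}

```text
time_s: 14.25
eef_pos: [587.1, 6.6, 123.0]
ee_rot: [0.002, 0.634, 0.774, -0.001]
force: [3.3, -14.5, 1.0]
grip_width: 0.198
grip_force: 61.1
```

```bash
python3 -c "
from j import *
look()"
```

```text
t 14.3 tcp jig -28.2 -40.2 z 123.0 yaw 11.38 F jig 0.1 -13.5 1.2 gf 61.1
```

>>> {"api": "step_arm", "payload": {
  "plan": [
    {"offset": [-0.12, 0.08, 0], "rot": [0, 0, 0], "gripper": 0.8},
    {"offset": [-0.12, 0.16, 0], "rot": [0, 0, 0], "gripper": 0.8},
    {"offset": [-0.12, 0.2, 0], "rot": [0, 0, 0], "gripper": 0.8},
    {"offset": [0, 0.2, 0], "rot": [0, 0, 0], "gripper": 0.8},
    {"offset": [0.05, 0.2, 0], "rot": [0, 0, 0], "gripper": 0.8},
    {"offset": [0.05, 0.2, 0], "rot": [0, 0, 0], "gripper": 0.8}
  ]
}}

```text
time_s: 14.9
eef_pos: [587.9, 6.8, 123.0]
ee_rot: [0.001, 0.633, 0.774, -0.002]
force: [-4.9, -18.4, 7.2]
grip_width: 0.203
grip_force: 61.8
```

```bash
python3 - <<'E'
from j import *
c,P=look("wrist"); D=P[:,:2]-K; x=D@ex; y=D@ey; z=P[:,2]; save(c,"w3")
lf=(z>31)&(z<37)&(abs(x-9)<12)&(y>-150)&(y<0); print("long inner x",np.percentile(x[lf],[1,99]).round(1))
sf=(z>31)&(z<37)&(abs(y-9)<12)&(x<-15); print("short inner y",np.percentile(y[sf],[1,99]).round(1))
ft=(z>38)&(z<43)&(x>-70)&(x<5)&(y>-100)&(y<5); print("foot",ft.sum(),np.percentile(x[ft],[1,99]).round(1),np.percentile(y[ft],[1,99]).round(1), np.median(z[ft]))
E
```

```text
t 14.95 tcp jig -27.4 -40.2 z 123.0 yaw 11.41 F jig -7.8 -17.3 7.4 gf 61.8
long inner x [ 1.1 16.5]
short inner y [ 1.5 17.4]
foot 7410 [-55.6  -0.5] [-43.    1.6] 39.954940861728915
```

View pics/w3.png

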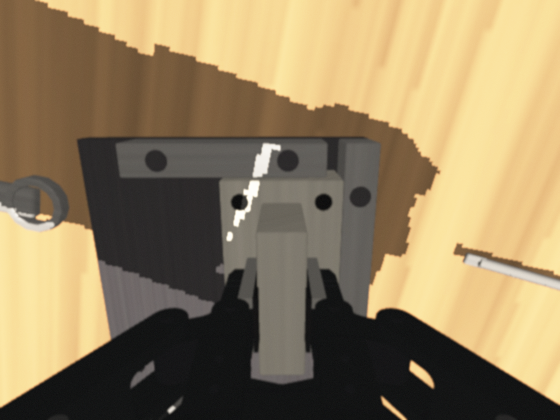

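The foot looks flush with the short fence, but there may still be about 1 mm to the long one. The x force could be friction, so I'll ease off y and the plate, and push x alone.

>>> {"api": "step_arm", "payload": {
  "plan": [
    {"offset": [-0.3, 0, -0.06], "rot": [0, 0, 0], "gripper": 0.8},
    {"offset": [-0.3, 0.1, -0.06], "rot": [0, 0, 0], "gripper": 0.8},
    {"offset": [-0.3, 0.2, -0.06], "rot": [0, 0, 0], "gripper": 0.8},
    {"offset": [-0.3, 0.2, -0.06], "rot": [0, 0, 0], "gripper": 0.8}
  ]
}}

```text
time_s: 15.35
eef_pos: [589.2, 6.3, 122.9]
ee_rot: [-0.002, 0.633, 0.774, -0.002]
force: [-12.9, -6.7, 9.0]
grip_width: 0.203
grip_force: 62.3
```

```bash
python3 -c "
from j import *
look()"
```

```text
t 15.4 tcp jig -26.2 -40.9 z 122.9 yaw 11.39 F jig -13.8 -5.0 8.6 gf 62.3
```

>>> {"api": "step_arm", "payload": {
  "plan": [
    {"offset": [0, 0.05, -0.06], "rot": [0, 0, 0], "gripper": 0.8},
    {"offset": [0.1, 0.05, -0.06], "rot": [0, 0, 0], "gripper": 0.8},
    {"offset": [0.2, 0.05, -0.06], "rot": [0, 0, 0], "gripper": 0.8},
    {"offset": [0.3, 0.05, -0.06], "rot": [0, 0, 0], "gripper": 0.8},
    {"offset": [0.35, 0.05, -0.06], "rot": [0, 0, 0], "gripper": 0.8},
    {"offset": [0.35, 0.05, -0.06], "rot": [0, 0, 0], "gripper": 0.8},
    {"offset": [0.35, 0.05, -0.06], "rot": [0, 0, 0], "gripper": 0.8}
  ]
}}

```text
time_s: 16.1
eef_pos: [589.2, 7.2, 123.2]
ee_rot: [-0.001, 0.633, 0.774, -0.004]
force: [-10.0, -22.6, 3.8]
grip_width: 0.2
grip_force: 61.4
```

```bash
python3 - <<'E'
from j import *
c,P=look("wrist"); D=P[:,:2]-K; x=D@ex; y=D@ey; z=P[:,2]
ft=(z>38)&(z<43)&(x>-70)&(x<5)&(y>-100)&(y<5); Q=P[ft]
A=np.c_[x[ft],y[ft],np.ones(ft.sum())]; co=np.linalg.lstsq(A,z[ft],rcond=None)[0]
print("foot",ft.sum(),np.percentile(x[ft],[1,99]).round(1),np.percentile(y[ft],[1,99]).round(1), np.median(z[ft]),"tilt",co[:2])
pl=(z>8)&(z<16)&(x<-65); print("plate z",np.median(z[pl]))
E
```

```text
t 16.15 tcp jig -26.0 -40.0 z 123.2 yaw 11.41 F jig -14.9 -20.3 5.4 gf 61.4
foot 7399 [-54.6   0.5] [-43.1   1.5] 40.13674502711598 tilt [-0.00931441 -0.00724671]
plate z 11.73123797484439
```

>>> {"api": "step_arm", "payload": {
  "plan": [
    {"offset": [-0.1, 0.05, -0.03], "rot": [0, 0, 0], "gripper": 0.8},
    {"offset": [-0.1, 0.1, -0.03], "rot": [0, 0, 0], "gripper": 0.8},
    {"offset": [-0.1, 0.13, -0.03], "rot": [0, 0, 0], "gripper": 0.8},
    {"offset": [0, 0.13, -0.03], "rot": [0, 0, 0], "gripper": 0.8},
    {"offset": [0.05, 0.13, -0.03], "rot": [0, 0, 0], "gripper": 0.8},
    {"offset": [0.05, 0.13, -0.03], "rot": [0, 0, 0], "gripper": 0.8},
    {"offset": [0.05, 0.13, -0.03], "rot": [0, 0, 0], "gripper": 0.8},
    {"offset": [0.05, 0.13, -0.03], "rot": [0, 0, 0], "gripper": 0.8}
  ]
}}

```text
time_s: 16.95
eef_pos: [589.5, 7.3, 123.3]
ee_rot: [-0.001, 0.633, 0.774, -0.005]
force: [-16.5, -26.6, 5.5]
grip_width: 0.198
grip_force: 61.8
```

```bash
python3 - <<'E'
from j import *
c,P=look("wrist"); D=P[:,:2]-K; x=D@ex; y=D@ey; z=P[:,2]
ft=(z>38)&(z<43)&(x>-70)&(x<5)&(y>-100)&(y<5)
A=np.c_[x[ft],y[ft],np.ones(ft.sum())]; co=np.linalg.lstsq(A,z[ft],rcond=None)[0]
print("foot",np.percentile(x[ft],[1,99]).round(1),np.percentile(y[ft],[1,99]).round(1), np.median(z[ft]),"tilt",co[:2])
Q=P[ft&(z>39)]; r=cv2.minAreaRect(Q[:,:2].astype(np.float32)); print(r)
look("top")
E
```

```text
t 17.0 tcp jig -25.7 -40.0 z 123.2 yaw 11.41 F jig -21.8 -23.4 6.9 gf 61.8
foot [-54.5   0.5] [-43.3   1.6] 40.18570854761188 tilt [-0.01285761 -0.00634674]
((585.03759765625, 22.468250274658203), (56.03065872192383, 52.328887939453125), 11.568175315856934)
t 17.05 tcp jig -25.7 -39.9 z 123.3 yaw 11.42 F jig -21.9 -23.7 5.8 gf 61.8
```

The foot stayed put while the x force rose by 7 N, so it is seated on both fences. Handing in.

```bash
python3 -c "
from rig import *
print(finish_job())"
```

```text
the job is handed in; nothing more can be done
None
```

The job is handed in at about 17 s: the deep socket stands let go in the tray, and the bracket is held pressed into the jig corner, with about 22 N measured toward the long fence and 24 N toward the short one; the hand-in call returned no verdict.

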